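# Load a bearing housing on the router's C-washer fixture

### The arm

A 7-joint arm with a two-finger parallel gripper is mounted at the origin on the work surface. World frame = base frame: x ahead of the robot, y to its left, z up, the work surface at z = 0. Lengths are in mm, angles in degrees, forces in N, time in s.
With the tool pointing down it reaches from about 400 to 850 mm from the base axis. Payload 4.5 kg.
Tool frame: the origin (TCP) lies at the centre of the arm's flange, where the gripper is bolted on; the fingertips stand 173 mm ahead of it and the grasp point (between the pads) lies 155 mm ahead of it; z points along the fingers, y is the line along which they close (so a half turn about z gives the same grasp; the last joint's range is limited). The gripper opens to 85 mm and grips with 20 to 120 N. Pads are 22 mm wide; open, the fingers measure 114 mm over their backs; the gripper's body (76 mm by 85 mm) begins 54 mm behind the grasp point. The pads swing forward as they close: fully open they stand 13 mm farther back than shut.
Start: joints at [-63.61, 39.483, -11.15, 89.685, 9.013, 51.709, -12.324], TCP at [258.706, 568.954, 404.717] pointing down, gripper open.
Joint ranges: [-172.22, 172.22], [-26.19, 119.32], [-84.43, 86.54], [7.71, 146.69], [-57.33, 237.33], [2.42, 119.75], [-152.13, 152.13]. Speed limits (degrees/s): [147.25, 147.25, 180, 180, 180, 180, 180].

### API

Orientations are given as a 3x3 rotation matrix whose columns are the frame's x, y, z axes.
In Python, from cell import robot, grab_frame, camera_params, order gives the robot as it stands.
- The arm moves only by the tool step_arm, never from a script. Its arguments are lists of equal length, an entry for each row: "delta_pos": the shift along the tool's x, y, z in units of 40 mm (1.0 is 40 mm), a list of three; "turn": the turn about the tool's z in units of 8 degrees (1.0 is 8 degrees). A call has 1 to 5 rows; each row shifts and turns the commanded pose from where the row before left it, along the tool's axes as they then stand; what a row does not reach is not made up. A row lasts 1/8 s, in which the tool goes at most 62.5 mm and 10.7 degrees, less where a joint would pass 70% of its speed; a pose out of reach is approached as far as the arm can. A call is refused whole if a number of a shift passes 1 or a number of a turn 1, either way. A call with a gripper value outside its range is refused whole. "hand" is the closure, from 0 (fully open) to 1 (shut), set as the call begins (left out, the last holds). The fingers move at their own pace and stop on an object; "squeeze" is the grip in N (left out, the last holds). Time passes only in rows, so rows that do not move let the fingers close. It gives the time, the measured TCP pose, the force, the opening and the grip force at its end, in the units of the state.
- robot.get_obs(): the state, without advancing time (a new reading comes with each control period).
- grab_frame(name): name is "scene" or "top" or "wrist"; returns (picture, depth): 384x512x3 uint8, blue, green, red; 384x512 float32, mm along the optical axis (not along the pixel's ray), 0 where there is no reading.
- camera_params(name): a dict with "intrinsics" (3x3 intrinsics, pixels), "rvec" (rotation vector, rad) and "tvec" (3), from world to camera coordinates, as OpenCV has them. Camera axes: x right, y down, z forward; pixel columns grow to the right and rows downward; lengths in mm; the calibration is good to about 2 mm. A picture is of the moment at which its call begins: read the wrist's pose just before it. camera_params takes no time and is no camera call; for the wrist camera it gives the pose at the moment of the call.
- order.sign_off(): hands the job in; it is judged then, once.
The state is a dict: "time_s": time; "qpos": joint angles; "dq": joint speeds; "joint_efforts": joint torques, N m; "tcp_pos": TCP position; "eef_rot": TCP orientation; "wrist_force": force on the tool from outside, world axes, zero at the start; "wrist_torque": the same for the moment, N m; "finger_gap": finger opening in mm; "grip_force": force on a finger pad.
Only numpy, scipy, OpenCV 4.12 (cv2) and the standard library are available. Lean on these libraries where they do the work, as an engineer would, in place of code of your own. Each camera call takes 0.05 s, during which the arm holds its last target. There are 200 camera calls.

### The job

Load the router's fixture: slip the flanged aluminium bearing housing over the fixture's post, flange down and fully home on the base, then put the thinner of the two steel spacer rings on top of it, and push the swing C-washer round under the nut as far as it goes, ready for tightening. The housing is thin-walled and finish-turned, so hold it lightly and lower it home instead of dropping or forcing it. Leave the taller spacer and the other things on the bed where they are.

Things in the scene. Friction and masses are not known exactly. Their poses are not given: they have to be found in the camera images.
- fixture: Fixture bolted to the bed, immovable. Origin: on the post's axis at the bed's surface, z up. Aluminium base 130 (x) x 150 (y, -57 to +93) x 16 mm. Upright post 41 mm in diameter, height 16 to 71 mm, top 4 mm chamfered to 34; then a 16 mm stud with a fixed hex nut, 28 mm over corners, 86.5 to 94.5 mm; stud ends at 95.
- pivot (a point): On the C-washer's pivot axis, 85 mm above the bed (its top face); at (0, 70, 85) mm in the fixture's frame. The pivot pillar is 20 mm thick (foot 30, head 22; the arm round it 32), top at 92.5 mm.
- c_washer (a joint): Swing C-washer, in rad: 0 = home at its stop, slot round the stud under the nut, arm along the fixture's -y; grows as it opens, counter-clockwise from above (1.57: arm along the fixture's +x). Starts 1.5 to 2.2. Stays where left; 2 N at its end moves it. Close it by pushing the disc's round edge opposite the slot's mouth.
- slot (a point): Centre of the C-washer's end disc, on its top face. The C-washer is a flat steel arm 7 mm thick, 78 to 85 mm above the bed; its end disc is 60 mm wide, centre 70 mm from the pivot, with an 18 mm slot open to the side that leads when closing. Over the post's axis when home.
- housing: Flanged bearing housing, aluminium, 0.2 to 0.35 kg. Origin: centre of its underside, z up. Flange 88 mm wide, 12 thick, at the bottom (starts so, on the bed); neck 58 mm wide up to 46 mm; bore 44 mm. Home: underside 16 mm, top 62 mm above the bed. Marked by more than 35 N per finger (10 to 20 holds it), by a drop of more than a few mm, or by ramming.
- spacer: The thinner steel spacer ring: 60 mm outside, 44 mm bore, 14 mm tall, 0.15 kg. Origin: centre of its underside. Starts flat on the bed. In place on the housing its underside is 62 mm and its top 76 mm above the bed, 2 mm below the C-washer; the post reaches 9 mm into its bore.
- spacer_tall: The taller steel spacer ring, not wanted (the C-washer could not pass over it): 60 mm outside, 44 mm bore, 28 mm tall, flat on the bed. Origin: centre of its underside.
- spanner: Open-ended spanner, 200 mm long, lying on the bed beyond the parts, along its own x axis. Leave it.
- riser: Ground steel riser block 50 x 100 x 25 mm on the bed beyond the fixture. Origin: centre of its underside. Leave it.
- cutter_block: Wooden block 70 x 120 x 30 mm with eight end mills standing in it, 70 mm tall in all, on the bed to the robot's left. Origin: centre of its underside. Leave it.

How it is judged (in metres and radians):
On the way, in this order (a step that is already met when the one before it is completed fails the run):
1. the housing sits home on the fixture's base, flange down, the post through its bore (horizontal distance between housing and fixture below 0.003 m and z of housing in the frame of fixture between 0.014 and 0.018 m and angle between housing's own z axis and vertical below 0.05 rad), for 0.2 s.
2. the thinner spacer sits flat on the housing, the post's end in its bore (horizontal distance between spacer and fixture below 0.003 m and z of spacer in the frame of fixture between 0.06 and 0.064 m), for 0.2 s.
3. the C-washer is swung home under the nut (value of joint c_washer below 0.08 rad), for 0.2 s.
At the end, for the whole second after the job is handed in: Housing flange down on the fixture base (underside 16 mm above the bed) and thinner spacer flat on top of it (underside at 62 mm), each within 2 mm in height and 3 mm of the post axis, housing upright, C-washer home (joint below 0.08 rad), all at rest (all of step 1 and all of step 2 and value of joint c_washer below 0.08 rad and linear speed of each of housing, spacer below 0.02 m/s); the robot touches nothing.
It fails at once if the fingers squeeze the housing too hard (more than 35 N on a finger) (contact force between the fingers and housing above 70 N).
It fails at once if the housing is forced down on the fixture (contact force between housing and fixture above 40 N).
It fails at once if the housing is dropped down the post (faster than 0.4 m/s there) (horizontal distance between housing and fixture below 0.02 m and z of housing in the frame of fixture below 0.1 m and linear speed of housing above 0.4 m/s).
It fails at once if the taller spacer is moved more than 30 mm (distance of spacer_tall from where it was at the start of the episode above 0.03 m).
It fails at once if the spanner, riser block or cutter block is moved more than 30 mm (distance of any of spanner, riser, cutter_block from where it was at the start of the episode above 0.03 m).
It also fails if it takes over 72 s, if anything falls off the work surface, if the arm or the gripper's body presses on something with over 40 N, if the wrist force passes 120 N, or if a joint passes its speed limit or range.

## Working session

There is one attempt and no reset: what is moved stays moved. The work goes in short steps, Python scripts to look and compute and a tool call to move; the robot and the scene stay as the last step left them, time stands still between calls to the robot, and variables do not carry over. Pictures are saved under pics/ and viewed, at most 10 in all, crops included, and the job is handed in when it is done.

Besides the shell and the picture viewer there is one more tool, called after "Emit:" as name([rows], argument=value, ...), one row to a line, values as JSON. step_arm: Moves the arm, as the interface text tells. Its arguments: {"type":"object","properties":{"delta_pos":{"type":"array","items":{"type":"array","items":{"type":"number"}}},"turn":{"type":"array","items":{"type":"number"}},"hand":{"type":"number"},"squeeze":{"type":"number"}},"required":["delta_pos","turn"]}

```bash
mkdir -p pics; cat > h.py <<'E'
import numpy as np, cv2
from cell import robot, grab_frame, camera_params, order
def cam(n):
    p=camera_params(n); R=cv2.Rodrigues(np.array(p["rvec"],float))[0]; t=np.array(p["tvec"],float).ravel()
    return np.array(p["intrinsics"],float),R,t
def cloud(depth,c):
    K,R,t=c; v,u=np.indices(depth.shape)
    P=np.stack([(u-K[0,2])/K[0,0]*depth,(v-K[1,2])/K[1,1]*depth,depth],-1)
    W=(P-t)@R; W[depth<=0]=np.nan
    return W
def ray(px,z,c):
    K,R,t=c; d=R.T@np.linalg.inv(K)@np.array([px[0],px[1],1.]); o=-R.T@t
    return o+d*(z-o[2])/d[2]
def proj(P,c):
    K,R,t=c; q=K@(R@np.array(P,float)+t); return q[:2]/q[2]
def circ(P):
    # least squares circle xy
    A=np.c_[2*P[:,:2],np.ones(len(P))]; s=np.linalg.lstsq(A,(P[:,:2]**2).sum(1),rcond=None)[0]
    return s[:2],np.sqrt(s[2]+s[:2]@s[:2])
E
python3 - <<'E'
from h import *
o=robot.get_obs(); print(o['time_s'],o['tcp_pos'],np.round(o['eef_rot'],3).tolist(),o['finger_gap'])
ims=[]
for n in("top","scene"):
    c=cam(n); im,d=grab_frame(n); np.savez(f"{n}.npz",im=im,d=d); ims.append(im); print(n,(-c[1].T@c[2]).round())
    cv2.imwrite(f"pics/{n}.png",im)
cv2.imwrite("pics/both.png",cv2.resize(np.vstack(ims),None,fx=.78,fy=.78))
E
```

```text
0.0 [258.61920252 568.59764052 403.84155771] [[-0.91, 0.414, -0.001], [0.414, 0.91, -0.002], [-0.0, -0.002, -1.0]] 85.33676454203759
top [ 432.   82. 1175.]
scene [1197.  -43.  731.]
```

View pics/top.png

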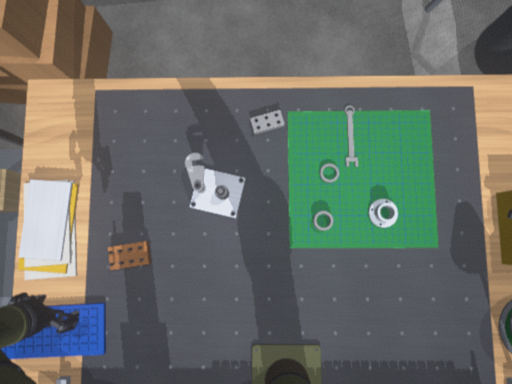

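View pics/scene.png

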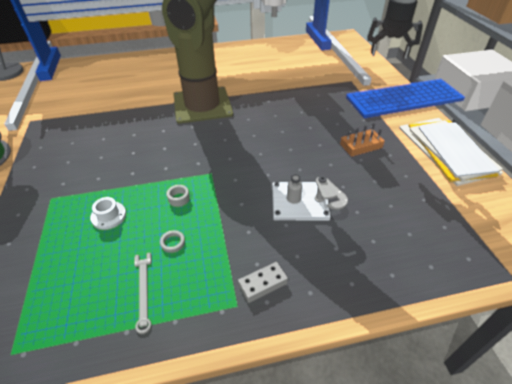

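The top view shows the fixture at (222,192), C-washer arm end at (193,160), the housing at (383,213) and two rings at (330,172) and (323,220). In the scene view the ring nearer the robot, at (178,195), is the taller one, so the thin one is at top (330,172).

```bash
python3 - <<'E'
from h import *
for n in("top",):
    z=np.load(f"{n}.npz"); im,d=z['im'],z['d']; c=cam(n); W=cloud(d,c)
    hsv=cv2.cvtColor(im,cv2.COLOR_BGR2HSV)
    print('bed z',np.nanmedian(W[300:340,330:430,2]),'green',np.nanmedian(W[225:240,300:430,2]))
    for nm,(u,v),r,zr in [('housing',(383,213),22,(36,60)),('hflange',(383,213),24,(7,20)),('thin',(330,172),18,(8,22)),('tall',(323,220),18,(18,40))]:
        S=W[v-r:v+r,u-r:u+r].reshape(-1,3); print(nm,len(S),np.nanpercentile(S[:,2],[5,50,95]).round(1))
        m=(S[:,2]>zr[0])&(S[:,2]<zr[1]); P=S[m]
        e,_,_=cv2.fitEllipse(cv2.convexHull(P[:,:2].astype(np.float32))),0,0
        print(P.mean(0).round(1),np.round(e[0],1),np.round(e[1],1))
    # fixture
    S=W[140:225,175:255]
    for nm,zr in [('base',(11,22)),('post',(60,74.5)),('arm',(77,88.5)),('nut',(89,105))]:
        m=((S[...,2]>zr[0])&(S[...,2]<zr[1])); P=S[m]; r=cv2.minAreaRect(P[:,:2].astype(np.float32))
        print(nm,m.sum(),P.mean(0).round(1),np.round(r[0],1),np.round(r[1],1),round(r[2],1))
print(cam('top')[0])
E
```

```text
bed z 1.6564609847554959 green 1.7897438520129267
housing 1936 [-1.5  2.9 45.4]
[ 496.5 -305.    45.6] [ 496.8 -305.4] [56.  58.2]
hflange 2304 [-1.6  2.6 44.4]
[ 496.3 -297.1   12.8] [ 498.2 -320.2] [135.8 169. ]
thin 1296 [-2.   2.1 14.5]
[ 625.7 -144.8   13.9] [ 638.8 -158.7] [ 79.7 101.5]
tall 1296 [-1.6  2.2 28.6]
[ 473.1 -115.7   28. ] [ 473.6 -116. ] [57.  59.1]
base 1542 [559.2 206.5  16.9] [563.6 211.1] [149.6 130.3] 76.1
post 78 [557.6 191.6  70.3] [558.8 193.3] [36.4 39.1] 89.9
arm 404 [621.6 269.8  85.4] [601.5 254.2] [154.   68.3] 27.3
nut 129 [579.8 232.6  93.6] [599.4 251. ] [154.6  70.2] 35.3
[[371.55141643   0.         251.50956219]
 [  0.         371.55141643 189.75215971]
 [  0.           0.           1.        ]]
```

```bash
cat >> h.py <<'E'
def plan(target,yaw=None,n=5,nt=None):
    """yaw: world angle of tool y axis; prints rows"""
    o=robot.get_obs(); R=np.array(o['eef_rot']); p=np.array(o['tcp_pos']); y0=np.degrees(np.arctan2(R[1,1],R[0,1]))
    t=0 if yaw is None else (y0-yaw+180)%360-180
    nt=nt or n; print('t',round(o['time_s'],2),'p',p.round(1),'yaw',round(y0,2),'gap',round(o['finger_gap'],1),'turn/row',round(t/nt/8,3))
    d=(np.array(target)-p)/n
    for i in range(n):
        a=np.radians(y0-t/nt*min(i,nt)); ya=np.array([np.cos(a),np.sin(a),0]); za=np.array([0,0,-1.]); xa=np.cross(ya,za)
        print((np.array([d@xa,d@ya,d@za])/40).round(3).tolist())
        if t==0: print('x',n); break
E
python3 -c "
from h import *
plan((540,180,404),-14,15,10)"
```

```text
t 0.1 p [258.6 568.6 403.9] yaw 65.55 gap 85.4 turn/row 0.994
[-0.695, -0.396, -0.0]
[-0.743, -0.296, -0.0]
[-0.777, -0.19, -0.0]
[-0.796, -0.081, -0.0]
[-0.799, 0.03, -0.0]
[-0.787, 0.141, -0.0]
[-0.76, 0.248, -0.0]
[-0.719, 0.351, -0.0]
[-0.663, 0.447, -0.0]
[-0.595, 0.535, -0.0]
[-0.515, 0.612, -0.0]
[-0.515, 0.612, -0.0]
[-0.515, 0.612, -0.0]
[-0.515, 0.612, -0.0]
[-0.515, 0.612, -0.0]
```

Emit:
step_arm([
  [-0.7, -0.4, 0],
  [-0.74, -0.3, 0],
  [-0.78, -0.19, 0],
  [-0.8, -0.08, 0],
  [-0.8, 0.03, 0],
], turn=[1, 1, 1, 1, 1], hand=0, squeeze=20)

```text
time_s: 0.72
tcp_pos: [352.9, 437.7, 404.4]
eef_rot: [[-0.427, 0.904, -0.0], [0.904, 0.427, -0.001], [-0.0, -0.001, -1.0]]
wrist_force: [0.4, 0.2, -0.6]
finger_gap: 85.6
grip_force: 0.0
```

Emit:
step_arm([
  [-0.79, 0.14, 0],
  [-0.76, 0.25, 0],
  [-0.72, 0.35, 0],
  [-0.66, 0.45, 0],
  [-0.6, 0.53, 0],
], turn=[1, 1, 1, 1, 1])

```text
time_s: 1.35
tcp_pos: [445.8, 307.5, 404.4]
eef_rot: [[0.254, 0.967, -0.001], [0.967, -0.254, -0.0], [-0.0, -0.001, -1.0]]
wrist_force: [0.1, 0.4, -0.6]
finger_gap: 85.5
grip_force: 0.0
```

Emit:
step_arm([
  [-0.52, 0.61, 0],
  [-0.52, 0.61, 0],
  [-0.52, 0.61, 0],
  [-0.52, 0.61, 0],
  [0, 0, 0],
], turn=[0, 0, 0, 0, 0])

```text
time_s: 1.98
tcp_pos: [520.5, 200.6, 404.5]
eef_rot: [[0.255, 0.967, 0.001], [0.967, -0.255, -0.002], [-0.002, 0.001, -1.0]]
wrist_force: [0.7, -0.6, -0.2]
finger_gap: 85.3
grip_force: 0.0
```

```bash
python3 - <<'E'
from h import *
c=cam("wrist"); im,d=grab_frame("wrist"); np.savez("w1.npz",im=im,d=d,K=c[0],R=c[1],t=c[2]); cv2.imwrite("pics/w1.png",im)
print(proj((559,193.5,71),c),'campos',(-c[1].T@c[2]).round(1)); plan((497,-305,300))
E
```

```text
[301.06773968 163.1717068 ] campos [542.2 282.9 372.6]
t 2.02 p [519.5 202.5 404.4] yaw -14.59 gap 85.8 turn/row 0.0
[-2.484, 0.531, 0.522]
x 5
```

View pics/w1.png

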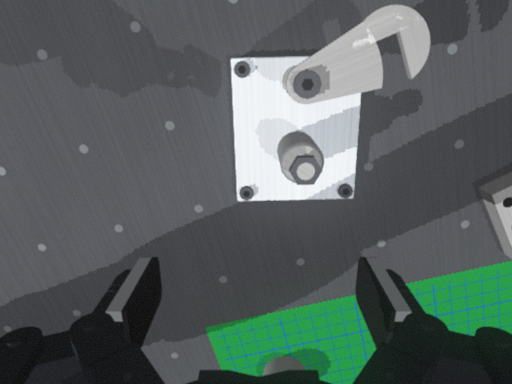

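The wrist view shows the base plate (corners near (232,58), (360,60), (353,198), (238,201)), the nut at (305,170), the pivot at (307,83) and the open disc round (405,45) with its mouth facing down.

```bash
python3 - <<'E'
from h import *
z=np.load("w1.npz"); c=(z['K'],z['R'],z['t']); W=cloud(z['d'],c); S=W[:300]
for nm,zr in [('base',(11,20)),('nut',(91.5,100)),('arm',(80,88)),('post',(55,73))]:
    m=(S[...,2]>zr[0])&(S[...,2]<zr[1]);m=cv2.morphologyEx(m.astype(np.uint8),cv2.MORPH_OPEN,np.ones((3,3))).astype(bool); P=S[m]; r=cv2.minAreaRect(P[:,:2].astype(np.float32))
    print(nm,m.sum(),np.nanmedian(P[:,2]).round(1),P.mean(0).round(1),np.round(r[0],1),np.round(r[1],1),round(r[2],1))
    if nm=='arm':
        hull=P[:,:2]; piv=np.array([576,261.5]); dd=np.linalg.norm(hull-piv,axis=1); f=hull[np.argsort(dd)[-5:]]; print('far',f.round(1).tolist(),dd.max())
        # outer disc edge: points far
        Q=cv2.convexHull(P[dd>72][:,:2].astype(np.float32))[:,0]; q=Q[np.linalg.norm(Q-piv,axis=1)>85]; print(circ(q))
# base via white mask
g=cv2.cvtColor(z['im'],cv2.COLOR_BGR2GRAY); 
print('bed',np.nanmedian(S[200:250,30:200,2]))
for px in [(305,170)]: print(ray(px,94.5,c))
E
```

```text
base 12641 15.0 [562.8 207.3  15. ] [652.8 157.3] [161.1 366.6] 62.6
nut 710 93.6 [560.6 195.1  93.6] [563.3 222.8] [84.3 26.2] 83.7
arm 6860 83.9 [625.1 270.5  83.9] [618.2 270.4] [116.   56.9] 2.8
far [[674.1, 282.1], [676.1, 269.9], [675.8, 273.6], [675.4, 276.6], [676.1, 274.3]] 100.8992756925442
(array([646.52049244, 270.48112803]), np.float64(29.71828669467707))
post 870 69.2 [558.7 201.5  68.1] [559.4 196.9] [40.3 32.9] 13.5
bed -0.40287056784629466
[559.59892281 193.83240962  94.5       ]
```

Emit:
step_arm([
  [-0.97, 0.12, 0.2],
  [-0.97, 0.12, 0.2],
  [-0.97, 0.12, 0.2],
  [-0.97, 0.12, 0.2],
  [-0.97, 0.12, 0.2],
], turn=[0, 0, 0, 0, 0])

```text
time_s: 2.65
tcp_pos: [493.6, 10.2, 364.4]
eef_rot: [[0.247, 0.969, -0.0], [0.969, -0.247, 0.001], [0.001, -0.001, -1.0]]
wrist_force: [0.8, 0.1, 0.3]
finger_gap: 85.5
grip_force: 0.0
```

Emit:
step_arm([
  [-0.97, 0.12, 0.2],
  [-0.97, 0.12, 0.2],
  [-0.97, 0.12, 0.2],
  [-0.97, 0.12, 0.2],
  [-0.97, 0.12, 0.2],
], turn=[0, 0, 0, 0, 0])

```text
time_s: 3.28
tcp_pos: [469.1, -183.7, 324.3]
eef_rot: [[0.247, 0.969, 0.0], [0.969, -0.247, 0.001], [0.001, -0.0, -1.0]]
wrist_force: [0.4, -0.2, -0.1]
finger_gap: 85.3
grip_force: 0.0
```

Emit:
step_arm([
  [-0.97, 0.12, 0.1],
  [-0.97, 0.12, 0],
  [-0.6, 0.12, 0],
  [0, 0, 0],
  [0, 0, 0],
], turn=[0, 0, 0, 0, 0])

```text
time_s: 3.9
tcp_pos: [458.1, -284.1, 320.5]
eef_rot: [[0.247, 0.969, -0.0], [0.969, -0.247, 0.002], [0.002, -0.001, -1.0]]
wrist_force: [0.5, 0.3, -0.1]
finger_gap: 85.4
grip_force: 0.0
```

```bash
python3 - <<'E'
from h import *
c=cam("wrist"); im,d=grab_frame("wrist"); np.savez("w2.npz",im=im,d=d,K=c[0],R=c[1],t=c[2]); cv2.imwrite("pics/w2.png",im)
W=cloud(d,c)
for zr in [(41,52),(8,17)]:
    m=(W[...,2]>zr[0])&(W[...,2]<zr[1])&(np.hypot(W[...,0]-497,W[...,1]+305)<60)
    m=cv2.morphologyEx(m.astype(np.uint8),cv2.MORPH_OPEN,np.ones((3,3))).astype(bool)
    P=W[m]; 
    if len(P)>20: print(m.sum(),P[:,2].mean(),P.mean(0).round(1),[np.round(x,1) for x in cv2.fitEllipse(cv2.convexHull(P[:,:2].astype(np.float32)))])
print(proj((497,-305,46),c)); plan((497,-305,300))
E
```

```text
1974 44.76553693462286 [ 498.1 -305.8   44.8] [array([ 497.9, -306.9]), array([57.6, 57.9]), np.float64(1.7)]
3343 11.182456604322432 [ 496.4 -291.9   11.2] [array([ 497.9, -306.7]), array([87.3, 87.4]), np.float64(48.3)]
[315.28646203 202.40748508]
t 3.95 p [ 458.1 -284.   320.5] yaw -14.28 gap 85.4 turn/row 0.0
[-0.054, 0.214, 0.103]
x 5
```

```bash
python3 -c "
from h import *
plan((497.9,-306.8,260),n=3)"
```

```text
t 3.95 p [ 458.1 -284.   320.5] yaw -14.28 gap 85.4 turn/row 0.0
[-0.102, 0.368, 0.504]
x 3
```

Emit:
step_arm([
  [-0.1, 0.37, 0.5],
  [-0.1, 0.37, 0.5],
  [-0.1, 0.37, 0.5],
  [0, 0, 0.6],
  [0, 0, 0.6],
], turn=[0, 0, 0, 0, 0])

```text
time_s: 4.58
tcp_pos: [498.3, -307.0, 211.9]
eef_rot: [[0.247, 0.969, 0.0], [0.969, -0.247, 0.001], [0.001, 0.0, -1.0]]
wrist_force: [-0.4, -0.7, -0.4]
finger_gap: 85.3
grip_force: 0.0
```

Emit:
step_arm([
  [0, 0, 0.3],
  [0, 0, 0.3],
  [0, 0, 0],
  [0, 0, 0],
], turn=[0, 0, 0, 0])

```text
time_s: 5.08
tcp_pos: [497.7, -309.0, 189.2]
eef_rot: [[0.25, 0.968, 0.001], [0.968, -0.25, -0.0], [-0.0, 0.001, -1.0]]
wrist_force: [-0.2, -0.1, -0.6]
finger_gap: 85.6
grip_force: 0.0
```

Emit:
step_arm([
  [0, 0, 0],
  [0, 0, 0],
  [0, 0, 0],
  [0, 0, 0],
  [0, 0, 0],
], turn=[0, 0, 0, 0, 0], hand=0.4, squeeze=20)

```text
time_s: 5.7
tcp_pos: [497.5, -309.0, 189.4]
eef_rot: [[0.25, 0.968, 0.001], [0.968, -0.25, -0.0], [-0.0, 0.001, -1.0]]
wrist_force: [-0.8, 0.7, 6.9]
finger_gap: 57.8
grip_force: 21.1
```

Emit:
step_arm([
  [0, 0, -0.2],
  [0, 0, -0.6],
  [0, 0, -0.8],
  [0, 0, -0.8],
  [0, 0, -0.8],
], turn=[0, 0, 0, 0, 0])

```text
time_s: 6.32
tcp_pos: [497.1, -308.7, 317.6]
eef_rot: [[0.25, 0.968, -0.001], [0.968, -0.25, 0.001], [0.0, -0.001, -1.0]]
wrist_force: [0.2, 0.6, -2.6]
finger_gap: 58.0
grip_force: 22.7
```

```bash
python3 - <<'E'
from h import *
o=robot.get_obs(); c=cam("wrist"); im,d=grab_frame("wrist"); cv2.imwrite("pics/w3.png",im); np.savez("w3.npz",im=im,d=d,K=c[0],R=c[1],t=c[2])
p=np.array(o['tcp_pos']); R=np.array(o['eef_rot']); print(o['grip_force'],o['finger_gap'],o['wrist_force'])
print(proj(p+R@[0,0,143],c)); 
W=(cloud(d,c)-p)@R
m=(abs(W[...,2]-143)<6)&(np.hypot(W[...,0],W[...,1])<40); P=W[m]; print(m.sum(), P.mean(0) if m.any() else '')
if m.sum()>20:print(cv2.fitEllipse(cv2.convexHull(P[:,:2].astype(np.float32))))
plan((556,193,307),n=13)
E
```

```text
22.676240410655737 57.99545908306229 [ 0.2000314   0.61864223 -2.570789  ]
[258.40318516 301.49226117]
9186 [ 4.49045893e+00 -6.56776988e-02  1.44538846e+02]
((2.4407906532287598, 0.2763725519180298), (56.52568435668945, 77.0191421508789), 0.27405500411987305)
t 6.38 p [ 498.2 -309.5  321.7] yaw -14.48 gap 57.9 turn/row 0.0
[0.963, -0.134, 0.028]
x 13
```

View pics/w3.png

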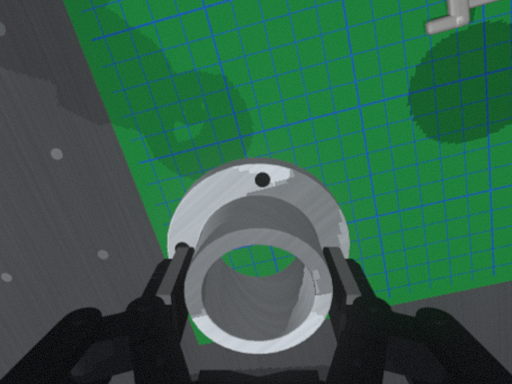

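The housing is held upright between the pads, with its top rim centred near (259,291) in the image. I'll fit the rim to get its offset in the hand.

```bash
python3 - <<'E'
from h import *
z=np.load("w3.npz"); c=(z['K'],z['R'],z['t']); d=z['d']
# rotation/pose: camera fixed in tool; use p from obs
o=robot.get_obs(); p=np.array(o['tcp_pos']); R=np.array(o['eef_rot'])
W=(cloud(d,c)-p)@R
for zc in (141,143,145):
  m=(abs(W[...,2]-zc)<2.2)&(abs(W[...,1])<31)&(abs(W[...,0])<45); print(zc,m.sum())
m=(abs(W[...,2]-143)<3)&(abs(W[...,1])<31)&(np.hypot(W[...,0]-2,W[...,1])>20)&(np.hypot(W[...,0]-2,W[...,1])<31)
g=cv2.cvtColor(z['im'],cv2.COLOR_BGR2GRAY); 
P=W[m]; print(np.median(P[:,2]))
zt=np.median(P[:,2])
# inner hole edge: deep pixels inside
h=((W[...,2]>zt+6)&(np.hypot(W[...,0]-2,W[...,1])<26)).astype(np.uint8)
mm=cv2.morphologyEx(m.astype(np.uint8),cv2.MORPH_OPEN,np.ones((3,3)))
cs,hi=cv2.findContours(mm,cv2.RETR_CCOMP,cv2.CHAIN_APPROX_NONE)
for k in sorted(cs,key=len)[-3:]:
    k=k[:,0]; Q=W[k[:,1],k[:,0]]; print(len(k),circ(Q), cv2.fitEllipse(k.astype(np.float32)), Q.max(0)-Q.min(0),(Q.max(0)+Q.min(0))/2)
E
```

```text
141 273
143 261
145 305
142.79197725684242
116 (array([ 1.28794317, 47.00165503]), np.float64(21.320062337594084)) ((337.952392578125, 301.7078857421875), (7.5744948387146, 53.90406036376953), 7.341352462768555) [22.7727184   2.82401503  5.97322107] [  1.4086195   27.8061043  143.00663954]
```

Emit:
step_arm([
  [0.96, -0.13, 0],
  [0.96, -0.13, 0],
  [0.96, -0.13, 0],
  [0.96, -0.13, 0],
  [0.96, -0.13, 0],
], turn=[0, 0, 0, 0, 0])

```text
time_s: 7.0
tcp_pos: [520.0, -115.2, 316.3]
eef_rot: [[0.25, 0.968, -0.001], [0.968, -0.25, 0.0], [0.0, -0.001, -1.0]]
wrist_force: [0.9, 0.4, -2.5]
finger_gap: 58.0
grip_force: 22.7
```

Emit:
step_arm([
  [0.96, -0.13, 0],
  [0.96, -0.13, 0],
  [0.96, -0.13, 0],
  [0.96, -0.13, 0],
  [0.96, -0.13, 0],
], turn=[0, 0, 0, 0, 0])

```text
time_s: 7.62
tcp_pos: [542.7, 77.2, 316.3]
eef_rot: [[0.25, 0.968, -0.001], [0.968, -0.25, -0.0], [-0.0, -0.001, -1.0]]
wrist_force: [-0.2, -0.6, -2.6]
finger_gap: 58.0
grip_force: 22.7
```

Emit:
step_arm([
  [0.8, -0.13, 0],
  [0.8, -0.13, 0],
  [0.5, -0.1, 0],
  [0, 0, 0],
  [0, 0, 0],
], turn=[0, 0, 0, 0, 0])

```text
time_s: 8.25
tcp_pos: [549.9, 159.0, 316.6]
eef_rot: [[0.252, 0.968, -0.001], [0.968, -0.252, -0.002], [-0.002, -0.0, -1.0]]
wrist_force: [0.4, -0.2, -2.1]
finger_gap: 57.9
grip_force: 22.7
```

```bash
python3 - <<'E'
from h import *
o=robot.get_obs(); c=cam("wrist"); im,d=grab_frame("wrist"); cv2.imwrite("pics/w4.png",im)
p=np.array(o['tcp_pos']); R=np.array(o['eef_rot']); np.savez("w4.npz",im=im,d=d,K=c[0],R=c[1],t=c[2],p=p,Rt=R); print(p,proj((559.2,193.6,94.5),c))
W=(cloud(d,c)-p)@R
print(np.nanpercentile(d[290,186:204],[5,50,95]),[W[r,259].round(1).tolist() for r in (232,236,240,345,350)],W[290,192],W[290,327])
E
```

```text
[549.89184541 158.97415346 316.57890367] [258.79284115 158.87314472]
[132.44362946 133.27838898 135.35061493] [[29.0, 0.2, 144.5], [27.4, 0.2, 144.4], [25.6, 0.2, 144.7], [-22.4, 0.2, 144.4], [-24.7, 0.2, 144.0]] [  4.58281018 -25.51819285 143.95174778] [  3.74687783  26.57448039 144.9864199 ]
```

View pics/w4.png

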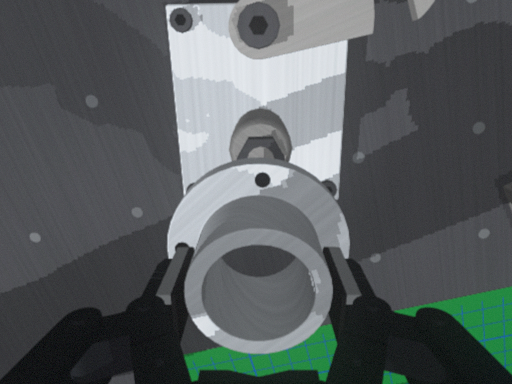

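The housing is in hand short of the post: rim centre near (259,291), post at (260,140), pivot screw at (258,25).

```bash
python3 - <<'E'
from h import *
z=np.load("w4.npz"); c=(z['K'],z['R'],z['t']); p,R=z['p'],z['Rt']; Ww=cloud(z['d'],c); W=(Ww-p)@R
m=((abs(W[...,2]-144.4)<2.5)&(np.hypot(W[...,0]-2,W[...,1])<34)).astype(np.uint8)
m[:, :180]=0
for k in sorted(cv2.findContours(m,cv2.RETR_CCOMP,cv2.CHAIN_APPROX_NONE)[0],key=len)[-2:]:
    k=k[:,0]; Q=np.array([(ray(q,p[2]-144.4,c)-p)@R for q in k]); print(len(k),circ(Q),(Q.max(0)+Q.min(0))/2)
# flange top circle: tool z ~ 144.4+34
m=((abs(W[...,2]-178.4)<3)&(np.hypot(W[...,0]-2,W[...,1])<50)&(W[...,0]>20)).astype(np.uint8)
k=max(cv2.findContours(m,cv2.RETR_EXTERNAL,cv2.CHAIN_APPROX_NONE)[0],key=len)[:,0]; Q=np.array([(ray(q,p[2]-178.4,c)-p)@R for q in k]); Q=Q[np.hypot(Q[:,0]-2,Q[:,1])>40]; print('flange',len(Q),circ(Q))
# post & fixture from w1 : base silhouette rows & post top circle, world
for f in("w1.npz","w4.npz"):
    z=np.load(f); c=(z['K'],z['R'],z['t']); Ww=cloud(z['d'],c)
    near=np.hypot(Ww[...,0]-559,Ww[...,1]-194)<110
    hi=((Ww[...,2]>91)&(Ww[...,2]<98)&(np.hypot(Ww[...,0]-559.5,Ww[...,1]-194)<20)).astype(np.uint8)
    ks=cv2.findContours(hi,cv2.RETR_EXTERNAL,cv2.CHAIN_APPROX_NONE)[0]
    if ks:
        k=max(ks,key=len)[:,0]; (u,v),r=cv2.minEnclosingCircle(k); print(f,'nut',(u,v),r,ray((u,v),94.5,c).round(1))
    hi=((Ww[...,2]>90.5)&(Ww[...,2]<96)&(np.hypot(Ww[...,0]-576,Ww[...,1]-261.5)<20)).astype(np.uint8)
    k=max(cv2.findContours(hi,cv2.RETR_EXTERNAL,cv2.CHAIN_APPROX_NONE)[0],key=len)[:,0]; (u,v),r=cv2.minEnclosingCircle(k); print('pivot',(u,v),r,ray((u,v),92.5,c).round(1))
E
```

```text
325 (array([ 3.28015047, -0.0719424 ]), np.float64(21.400764978745254)) [ 2.82201346e+00 -5.90620007e-03  1.44394842e+02]
556 (array([2.4982104 , 0.23856298]), np.float64(29.528421149663235)) [  2.81440023   1.74157253 144.39498367]
flange 213 (array([ 4.77754803, -0.04150062]), np.float64(41.75887518886393))
w1.npz nut (306.0, 170.0) 16.124614715576172 [560.4 193.6  94.5]
pivot (307.32525634765625, 83.61164855957031) 14.392118453979492 [576.4 261.1  92.5]
w4.npz nut (260.5457458496094, 157.92515563964844) 23.545949935913086 [560.3 193.9  94.5]
pivot (258.6617736816406, 24.02941131591797) 23.089387893676758 [576.7 261.1  92.5]
```

```bash
python3 -c "
from h import *
plan((559.6,190.9,316),n=1)"
```

```text
t 8.3 p [550.  158.7 316.6] yaw -14.61 gap 57.7 turn/row 0.0
[0.839, 0.03, 0.016]
x 1
```

Emit:
step_arm([
  [0.42, 0.015, 0],
  [0.42, 0.015, 0],
  [0, 0, 0],
  [0, 0, 0.5],
  [0, 0, 0],
], turn=[0, 0, 0, 0, 0])

```text
time_s: 8.93
tcp_pos: [558.7, 192.8, 295.5]
eef_rot: [[0.25, 0.968, -0.003], [0.968, -0.25, -0.002], [-0.002, -0.003, -1.0]]
wrist_force: [-0.2, 0.1, -3.0]
finger_gap: 57.6
grip_force: 22.8
```

```bash
python3 -c "
from h import *
plan((559.6,190.9,262),n=1); print(robot.get_obs()['wrist_force'])"
```

```text
t 8.93 p [558.7 192.8 295.5] yaw -14.45 gap 57.6 turn/row 0.0
[-0.039, 0.033, 0.837]
x 1
[-0.21376732  0.12371499 -3.01886611]
```

Emit:
step_arm([
  [-0.04, 0.03, 0.3],
  [0, 0, 0.25],
  [0, 0, 0.2],
  [0, 0, 0],
  [0, 0, 0],
], turn=[0, 0, 0, 0, 0])

```text
time_s: 9.55
tcp_pos: [560.4, 191.3, 266.9]
eef_rot: [[0.25, 0.968, 0.0], [0.968, -0.25, 0.0], [0.0, 0.0, -1.0]]
wrist_force: [0.1, 0.2, -2.8]
finger_gap: 58.1
grip_force: 22.8
```

```bash
python3 - <<'E'
from h import *
plan((559.6,190.9,262),n=1)
o=robot.get_obs(); c=cam("wrist"); im,d=grab_frame("wrist"); cv2.imwrite("pics/w5.png",im[150:384,130:400])
p=np.array(o['tcp_pos']); R=np.array(o['eef_rot']); W=(cloud(d,c)-p)@R
# pivot and bore vs nut in tool frame
Ww=cloud(d,c)
hi=((abs(W[...,2]-(p[2]-94.5))<4)&(np.hypot(W[...,0]-2.5,W[...,1])<20)).astype(np.uint8)
ks=cv2.findContours(hi,cv2.RETR_EXTERNAL,cv2.CHAIN_APPROX_NONE)[0]
if ks: (u,v),r=cv2.minEnclosingCircle(max(ks,key=len)); print('nut',u,v,r,((ray((u,v),94.5,c)-p)@R).round(1))
g=(abs(W[...,2]-144.4)<2.5)&(np.hypot(W[...,0]-2.5,W[...,1])<33)
m=g.astype(np.uint8)
for k in sorted(cv2.findContours(m,cv2.RETR_CCOMP,cv2.CHAIN_APPROX_NONE)[0],key=len)[-2:]:
    k=k[:,0]; Q=np.array([(ray(q,p[2]-144.4,c)-p)@R for q in k]); print(len(k),circ(Q))
E
```

```text
t 9.55 p [560.4 191.3 266.9] yaw -14.45 gap 58.1 turn/row 0.0
[-0.016, -0.017, 0.121]
x 1
nut 256.9310302734375 256.0 29.08626365661621 [  2.7  -0.7 172.4]
321 (array([ 3.19760873, -0.05644768]), np.float64(21.425236495311232))
535 (array([ 2.60897263, -0.0293143 ]), np.float64(29.500403635431198))
```

View pics/w5.png

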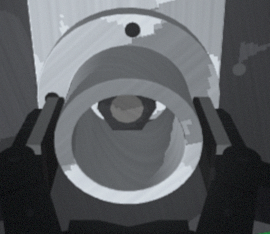

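The nut is visible through the bore, well centred (at about (127,110) in the crop), leaving only a 0.6 mm correction along tool -y.

Emit:
step_arm([
  [0, -0.015, 0.1],
  [0, 0, 0.15],
  [0, 0, 0.15],
  [0, 0, 0.1],
  [0, 0, 0],
], turn=[0, 0, 0, 0, 0])

```text
time_s: 10.22
tcp_pos: [559.5, 191.4, 246.2]
eef_rot: [[0.249, 0.968, -0.001], [0.968, -0.249, -0.0], [-0.0, -0.001, -1.0]]
wrist_force: [-0.2, 0.3, -3.2]
finger_gap: 58.1
grip_force: 22.8
```

Emit:
step_arm([
  [0, 0, 0.15],
  [0, 0, 0.2],
  [0, 0, 0.2],
  [0, 0, 0.15],
  [0, 0, 0],
], turn=[0, 0, 0, 0, 0])

```text
time_s: 10.85
tcp_pos: [559.5, 191.4, 218.0]
eef_rot: [[0.25, 0.968, -0.001], [0.968, -0.25, -0.0], [-0.001, -0.001, -1.0]]
wrist_force: [0.6, -0.6, -3.1]
finger_gap: 57.9
grip_force: 22.8
```

Emit:
step_arm([
  [0, 0, 0.1],
  [0, 0, 0.1],
  [0, 0, 0.05],
  [0, 0, 0],
  [0, 0, 0],
], turn=[0, 0, 0, 0, 0])

```text
time_s: 11.48
tcp_pos: [559.7, 191.4, 208.8]
eef_rot: [[0.25, 0.968, 0.0], [0.968, -0.25, 0.0], [0.0, 0.0, -1.0]]
wrist_force: [0.7, 0.1, -3.3]
finger_gap: 58.0
grip_force: 22.8
```

Emit:
step_arm([
  [0, 0, 0.03],
  [0, 0, 0.02],
  [0, 0, 0],
], turn=[0, 0, 0])

```text
time_s: 11.85
tcp_pos: [559.6, 191.4, 206.6]
eef_rot: [[0.249, 0.968, -0.0], [0.968, -0.249, 0.0], [-0.0, -0.0, -1.0]]
wrist_force: [0.4, -0.1, -2.7]
finger_gap: 57.8
grip_force: 22.8
```

Still no contact; small steps.

Emit:
step_arm([
  [0, 0, 0.025],
  [0, 0, 0],
], turn=[0, 0])

```text
time_s: 12.1
tcp_pos: [559.7, 191.4, 205.7]
eef_rot: [[0.25, 0.968, -0.0], [0.968, -0.25, 0.0], [0.0, -0.0, -1.0]]
wrist_force: [-0.3, 0.2, -3.4]
finger_gap: 57.8
grip_force: 22.8
```

Emit:
step_arm([
  [0, 0, 0.02],
  [0, 0, 0],
], turn=[0, 0])

```text
time_s: 12.35
tcp_pos: [559.7, 191.4, 205.5]
eef_rot: [[0.25, 0.968, 0.0], [0.968, -0.25, 0.0], [0.0, 0.0, -1.0]]
wrist_force: [-0.8, -0.4, 3.3]
finger_gap: 57.8
grip_force: 23.3
```

Emit:
step_arm([
  [0, 0, 0],
  [0, 0, 0],
  [0, 0, 0],
  [0, 0, -0.3],
  [0, 0, -0.8],
], turn=[0, 0, 0, 0, 0], hand=0)

```text
time_s: 12.98
tcp_pos: [559.2, 191.3, 248.7]
eef_rot: [[0.25, 0.968, -0.003], [0.968, -0.25, -0.001], [-0.002, -0.002, -1.0]]
wrist_force: [1.1, 1.1, -0.5]
finger_gap: 85.3
grip_force: 0.0
```

Emit:
step_arm([
  [0, 0, -0.9],
  [0, 0, -0.9],
  [0, 0, 0],
], turn=[0, 0, 0])

```text
time_s: 13.35
tcp_pos: [560.8, 191.6, 324.5]
eef_rot: [[0.25, 0.968, 0.007], [0.968, -0.25, 0.002], [0.004, 0.006, -1.0]]
wrist_force: [-0.0, -0.2, -0.0]
finger_gap: 85.6
grip_force: 0.0
```

```bash
python3 - <<'E'
from h import *
o=robot.get_obs(); c=cam("wrist"); im,d=grab_frame("wrist"); cv2.imwrite("pics/w6.png",im)
Ww=cloud(d,c)
m=((abs(Ww[...,2]-62)<4)&(np.hypot(Ww[...,0]-560,Ww[...,1]-193)<36)); Q=Ww[m]; print(m.sum(),np.median(Q[:,2]),cv2.fitEllipse(cv2.convexHull(Q[:,:2].astype(np.float32))))
z=np.load("top.npz"); W=cloud(z['d'],cam("top")); m=(abs(W[...,2]-13.5)<5)&(np.hypot(W[...,0]-625,W[...,1]+145)<45)
m=cv2.morphologyEx(m.astype(np.uint8),cv2.MORPH_OPEN,np.ones((2,2)))>0
print(cv2.fitEllipse(cv2.convexHull(W[m][:,:2].astype(np.float32)))[:2])
plan((626,-145,310),n=9)
E
```

```text
2001 61.002970692073305 ((560.3636474609375, 193.4893798828125), (57.43093490600586, 57.835418701171875), 1.9481379985809326)
((623.1997680664062, -145.80506896972656), (53.90528869628906, 63.01796340942383))
t 13.4 p [560.1 191.5 322.7] yaw -14.46 gap 85.8 turn/row 0.0
[-0.859, 0.411, 0.035]
x 9
```

Housing is home (top at 61–62 mm, centred on the post). Now to the thin spacer.

Emit:
step_arm([
  [-0.86, 0.41, 0],
  [-0.86, 0.41, 0],
  [-0.86, 0.41, 0],
  [-0.86, 0.41, 0],
  [-0.86, 0.41, 0],
], turn=[0, 0, 0, 0, 0])

```text
time_s: 14.02
tcp_pos: [595.8, 3.2, 319.8]
eef_rot: [[0.249, 0.968, -0.002], [0.968, -0.249, 0.0], [-0.0, -0.002, -1.0]]
wrist_force: [0.8, -0.3, 0.3]
finger_gap: 85.2
grip_force: 0.0
```

Emit:
step_arm([
  [-0.86, 0.41, 0],
  [-0.86, 0.41, 0],
  [-0.8, 0.41, 0],
  [-0.7, 0.35, 0],
  [0, 0, 0],
], turn=[0, 0, 0, 0, 0])

```text
time_s: 14.65
tcp_pos: [624.5, -139.8, 319.8]
eef_rot: [[0.255, 0.967, -0.002], [0.967, -0.255, -0.002], [-0.003, -0.001, -1.0]]
wrist_force: [-0.6, 0.8, -0.4]
finger_gap: 85.5
grip_force: 0.0
```

```bash
python3 - <<'E'
from h import *
o=robot.get_obs(); c=cam("wrist"); im,d=grab_frame("wrist"); cv2.imwrite("pics/w7.png",im)
W=cloud(d,c)
m=(abs(W[...,2]-13)<4.5)&(np.hypot(W[...,0]-624.5,W[...,1]+145.5)<45)
m=cv2.morphologyEx(m.astype(np.uint8),cv2.MORPH_OPEN,np.ones((5,5)))
k=max(cv2.findContours(m,cv2.RETR_EXTERNAL,cv2.CHAIN_APPROX_NONE)[0],key=len)[:,0]
Q=np.array([ray(q,14,c) for q in k]); C,r=circ(Q); print(C,r,np.nanmedian(W[m>0][:,2]),k.mean(0),o['tcp_pos'])
plan((*C,230),n=4)
E
```

```text
[ 625.54764258 -142.01083254] 28.93342806776719 12.787168908505928 [260.7535545 176.       ] [ 624.52850292 -139.80027559  319.8240619 ]
t 14.7 p [ 624.6 -137.3  319.8] yaw -14.59 gap 85.2 turn/row 0.0
[-0.027, 0.013, 0.561]
x 4
```

Emit:
step_arm([
  [-0.06, 0.03, 0.6],
  [-0.05, 0.03, 0.7],
  [0, 0, 0.7],
  [0, 0, 0.5],
  [0, 0, 0],
], turn=[0, 0, 0, 0, 0])

```text
time_s: 15.32
tcp_pos: [625.7, -139.7, 219.2]
eef_rot: [[0.248, 0.969, -0.004], [0.969, -0.248, 0.002], [0.001, -0.004, -1.0]]
wrist_force: [-0.7, 0.2, 0.4]
finger_gap: 85.4
grip_force: 0.0
```

```bash
python3 - <<'E'
from h import *
import time
o=robot.get_obs(); c=cam("wrist"); im,d=grab_frame("wrist")
W=cloud(d,c)
m=(abs(W[...,2]-13)<4.5)&(np.hypot(W[...,0]-624.5,W[...,1]+143.5)<45)
m=cv2.morphologyEx(m.astype(np.uint8),cv2.MORPH_OPEN,np.ones((5,5)))
k=max(cv2.findContours(m,cv2.RETR_EXTERNAL,cv2.CHAIN_APPROX_NONE)[0],key=len)[:,0]
Q=np.array([ray(q,14,c) for q in k]); C,r=circ(Q); print(C,r,k.mean(0),o['tcp_pos'])
plan((*C,171),n=2)
E
```

```text
[ 625.5795421  -141.59996909] 29.165261773812112 [261.12903226 229.92580645] [ 625.70452282 -139.67831564  219.18129355]
t 15.38 p [ 626.3 -140.1  220.5] yaw -14.4 gap 85.2 turn/row 0.0
[-0.02, -0.005, 0.618]
x 2
```

Emit:
step_arm([
  [-0.04, 0, 0.6],
  [0, 0, 0.4],
  [0, 0, 0.2],
  [0, 0, 0],
  [0, 0, 0],
], turn=[0, 0, 0, 0, 0])

```text
time_s: 16.0
tcp_pos: [626.4, -142.6, 173.5]
eef_rot: [[0.25, 0.968, 0.001], [0.968, -0.25, -0.0], [0.0, 0.001, -1.0]]
wrist_force: [0.3, 0.3, 1.4]
finger_gap: 85.2
grip_force: 0.0
```

Emit:
step_arm([
  [0, 0, 0.06],
  [0, 0, 0],
  [0, 0, 0],
  [0, 0, 0],
  [0, 0, 0],
], turn=[0, 0, 0, 0, 0], hand=0.4, squeeze=30)

```text
time_s: 16.62
tcp_pos: [626.1, -142.5, 171.0]
eef_rot: [[0.25, 0.968, 0.0], [0.968, -0.25, 0.0], [0.0, 0.0, -1.0]]
wrist_force: [-1.1, 0.0, 6.7]
finger_gap: 58.0
grip_force: 32.5
```

Emit:
step_arm([
  [0, 0, -0.3],
  [0, 0, -0.9],
  [0, 0, -0.9],
  [0, 0, -0.9],
  [0, 0, 0],
], turn=[0, 0, 0, 0, 0])

```text
time_s: 17.25
tcp_pos: [627.2, -143.0, 293.9]
eef_rot: [[0.25, 0.968, 0.007], [0.968, -0.25, -0.001], [0.0, 0.007, -1.0]]
wrist_force: [1.2, -0.8, -2.4]
finger_gap: 57.9
grip_force: 32.9
```

```bash
python3 - <<'E'
from h import *
o=robot.get_obs(); c=cam("wrist"); im,d=grab_frame("wrist"); cv2.imwrite("pics/w8.png",im)
p=np.array(o['tcp_pos']); R=np.array(o['eef_rot']); W=(cloud(d,c)-p)@R
m=((abs(W[...,2]-157)<5)&(np.hypot(W[...,0],W[...,1])<33)).astype(np.uint8); zt=np.nanmedian(W[m>0][:,2])
for k in sorted(cv2.findContours(m,cv2.RETR_CCOMP,cv2.CHAIN_APPROX_NONE)[0],key=len)[-2:]:
    k=k[:,0]; Q=np.array([(ray(q,p[2]-zt,c)-p)@R for q in k]); print(len(k),circ(Q))
x=R[:,0]; print(zt,o['grip_force'],o['finger_gap'],o['wrist_force']); plan((560.3-.25*0,193.5,p[2]),n=9)
E
```

```text
281 (array([ 0.98963915, -0.04919911]), np.float64(21.082597255398838))
481 (array([0.14177105, 0.05250357]), np.float64(30.348806221084764))
158.29570826299408 32.947846334427595 57.91418683410833 [ 1.2214531  -0.77447314 -2.44723218]
t 17.3 p [ 626.4 -142.6  291.9] yaw -14.46 gap 57.8 turn/row 0.0
[0.858, -0.411, -0.006]
x 9
```

View pics/w8.png

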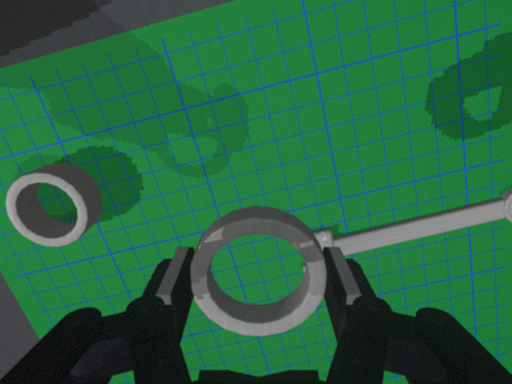

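The thin ring is held flat, centred near (258,270); the tall one stays at (50,210).

Emit:
step_arm([
  [0.86, -0.41, 0],
  [0.86, -0.41, 0],
  [0.86, -0.41, 0],
  [0.86, -0.41, 0],
  [0.86, -0.41, 0],
], turn=[0, 0, 0, 0, 0])

```text
time_s: 17.92
tcp_pos: [588.6, 45.7, 289.0]
eef_rot: [[0.25, 0.968, -0.003], [0.968, -0.25, -0.0], [-0.001, -0.003, -1.0]]
wrist_force: [-1.0, 1.0, -1.4]
finger_gap: 57.9
grip_force: 32.9
```

Emit:
step_arm([
  [0.86, -0.41, 0],
  [0.86, -0.41, 0],
  [0.86, -0.41, 0],
  [0.8, -0.41, 0],
  [0, 0, 0],
], turn=[0, 0, 0, 0, 0])

```text
time_s: 18.55
tcp_pos: [558.0, 196.1, 288.9]
eef_rot: [[0.243, 0.97, -0.004], [0.97, -0.243, 0.002], [0.001, -0.004, -1.0]]
wrist_force: [-0.4, -0.3, -1.5]
finger_gap: 58.2
grip_force: 32.9
```

Emit:
step_arm([
  [0, 0, 0],
  [0, 0, 0],
], turn=[0, 0])

```text
time_s: 18.8
tcp_pos: [560.0, 190.0, 290.0]
eef_rot: [[0.252, 0.968, -0.001], [0.968, -0.252, -0.002], [-0.002, -0.0, -1.0]]
wrist_force: [-0.6, 0.1, -1.6]
finger_gap: 58.0
grip_force: 32.9
```

```bash
python3 - <<'E'
from h import *
plan((560.2,193.5,248),n=1)
E
```

```text
t 18.8 p [560. 190. 290.] yaw -14.59 gap 58.0 turn/row 0.0
[0.085, -0.017, 1.051]
x 1
```

Underside is now about 119 mm; lower to about 77 mm and check centring.

Emit:
step_arm([
  [0.085, -0.015, 0.3],
  [0, 0, 0.4],
  [0, 0, 0.35],
  [0, 0, 0],
  [0, 0, 0],
], turn=[0, 0, 0, 0, 0])

```text
time_s: 19.42
tcp_pos: [560.2, 195.2, 248.4]
eef_rot: [[0.25, 0.968, 0.0], [0.968, -0.25, -0.0], [0.0, 0.0, -1.0]]
wrist_force: [0.1, -0.1, -0.7]
finger_gap: 58.1
grip_force: 32.9
```

```bash
python3 - <<'E'
from h import *
plan((560.2,193.5,240),n=1)
o=robot.get_obs(); c=cam("wrist"); im,d=grab_frame("wrist"); cv2.imwrite("pics/w9.png",im[150:384,130:400])
p=np.array(o['tcp_pos']); R=np.array(o['eef_rot']); W=(cloud(d,c)-p)@R
hi=((abs(W[...,2]-(p[2]-94.5))<2.5)&(np.hypot(W[...,0]-.6,W[...,1])<18)).astype(np.uint8)
k=max(cv2.findContours(hi,cv2.RETR_EXTERNAL,cv2.CHAIN_APPROX_NONE)[0],key=len); (u,v),r=cv2.minEnclosingCircle(k); print('nut',u,v,r,((ray((u,v),94.5,c)-p)@R).round(1))
m=((abs(W[...,2]-158)<3)&(np.hypot(W[...,0]-.6,W[...,1])<33)&(np.hypot(W[...,0]-.6,W[...,1])>19)).astype(np.uint8)
for k in sorted(cv2.findContours(m,cv2.RETR_CCOMP,cv2.CHAIN_APPROX_NONE)[0],key=len)[-2:]:
    k=k[:,0]; Q=np.array([(ray(q,p[2]-158,c)-p)@R for q in k]); print(len(k),circ(Q))
E
```

```text
t 19.43 p [560.2 195.2 248.4] yaw -14.46 gap 58.1 turn/row 0.0
[-0.04, 0.011, 0.211]
x 1
nut 259.5 287.0 32.561580657958984 [ -1.2   0.5 153.9]
289 (array([ 0.75899327, -0.04453661]), np.float64(21.283059121427495))
476 (array([0.22453524, 0.00233558]), np.float64(29.962866773182622))
```

View pics/w9.png

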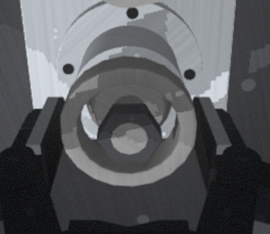

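Both estimates agree: shift about -1.6 mm in tool x and +0.4 mm in y, then lower.

Emit:
step_arm([
  [-0.04, 0.011, 0],
  [0, 0, 0.1],
  [0, 0, 0.1],
  [0, 0, 0.05],
  [0, 0, 0],
], turn=[0, 0, 0, 0, 0])

```text
time_s: 20.1
tcp_pos: [560.0, 193.6, 238.2]
eef_rot: [[0.25, 0.968, -0.0], [0.968, -0.25, -0.0], [-0.0, -0.0, -1.0]]
wrist_force: [-0.4, 0.0, -2.3]
finger_gap: 57.5
grip_force: 32.9
```

Emit:
step_arm([
  [0, 0, 0.05],
  [0, 0, 0.05],
  [0, 0, 0],
], turn=[0, 0, 0])

```text
time_s: 20.48
tcp_pos: [560.0, 193.6, 234.3]
eef_rot: [[0.25, 0.968, -0.0], [0.968, -0.25, -0.0], [-0.0, -0.0, -1.0]]
wrist_force: [-0.2, -0.7, -1.5]
finger_gap: 57.9
grip_force: 32.9
```

Emit:
step_arm([
  [0, 0, 0.02],
  [0, 0, 0],
], turn=[0, 0])

```text
time_s: 20.72
tcp_pos: [560.1, 193.6, 233.7]
eef_rot: [[0.25, 0.968, -0.0], [0.968, -0.25, 0.0], [0.0, -0.0, -1.0]]
wrist_force: [-0.2, 0.5, -1.8]
finger_gap: 57.8
grip_force: 32.9
```

Emit:
step_arm([
  [0, 0, 0.02],
  [0, 0, 0],
], turn=[0, 0])

```text
time_s: 20.98
tcp_pos: [560.1, 193.6, 233.0]
eef_rot: [[0.25, 0.968, 0.0], [0.968, -0.25, 0.0], [0.0, 0.0, -1.0]]
wrist_force: [-0.3, -0.1, 0.9]
finger_gap: 57.7
grip_force: 33.0
```

Emit:
step_arm([
  [0, 0, 0],
  [0, 0, 0],
  [0, 0, 0],
  [0, 0, -0.3],
  [0, 0, -0.7],
], turn=[0, 0, 0, 0, 0], hand=0)

```text
time_s: 21.6
tcp_pos: [559.6, 193.4, 273.0]
eef_rot: [[0.25, 0.968, -0.002], [0.968, -0.25, -0.001], [-0.001, -0.002, -1.0]]
wrist_force: [0.5, 0.4, 0.1]
finger_gap: 85.4
grip_force: 0.0
```

Emit:
step_arm([
  [0, 0, -0.9],
  [0, 0, -0.5],
  [0, 0, 0],
], turn=[0, 0, 0])

```text
time_s: 21.98
tcp_pos: [560.7, 193.7, 331.1]
eef_rot: [[0.25, 0.968, 0.004], [0.968, -0.25, 0.002], [0.003, 0.004, -1.0]]
wrist_force: [-0.4, 0.1, -0.2]
finger_gap: 85.4
grip_force: 0.0
```

```bash
python3 - <<'E'
from h import *
o=robot.get_obs(); c=cam("wrist"); im,d=grab_frame("wrist"); cv2.imwrite("pics/w10.png",im)
Ww=cloud(d,c)
m=((abs(Ww[...,2]-75)<2.5)&(np.hypot(Ww[...,0]-560.3,Ww[...,1]-193.5)<34)); Q=Ww[m]; print(m.sum(),np.median(Q[:,2]),cv2.fitEllipse(cv2.convexHull(Q[:,:2].astype(np.float32))))
plan((636,345,320),n=5)
E
```

```text
2468 74.8542711561179 ((559.9971313476562, 193.00450134277344), (59.19648361206055, 59.318359375), 106.39484405517578)
t 22.02 p [560.1 193.6 329.7] yaw -14.45 gap 85.4 turn/row 0.0
[0.828, 0.178, 0.048]
x 5
```

The spacer is flat on the housing (top at about 75–76 mm, centred). Now I'll shut the gripper and go behind the C-washer.

Emit:
step_arm([
  [0.83, 0.18, 0],
  [0.83, 0.18, 0],
  [0.83, 0.18, 0],
  [0.83, 0.18, 0],
  [0.83, 0.18, 0],
], turn=[0, 0, 0, 0, 0], hand=1)

```text
time_s: 22.65
tcp_pos: [636.3, 346.2, 327.1]
eef_rot: [[0.25, 0.968, -0.003], [0.968, -0.25, -0.001], [-0.002, -0.002, -1.0]]
wrist_force: [0.6, -0.8, 0.6]
finger_gap: 0.3
grip_force: 0.0
```

Emit:
step_arm([
  [0, 0, 0.3],
  [0, 0, 0.6],
  [0, 0, 0.6],
  [0, 0, 0.5],
  [0, 0, 0],
], turn=[0, 0, 0, 0, 0])

```text
time_s: 23.28
tcp_pos: [635.3, 344.3, 246.2]
eef_rot: [[0.25, 0.968, -0.005], [0.968, -0.25, -0.003], [-0.004, -0.004, -1.0]]
wrist_force: [-0.4, 0.3, 0.3]
finger_gap: -0.1
grip_force: 0.0
```

```bash
python3 - <<'E'
from h import *
o=robot.get_obs(); p=np.array(o['tcp_pos']);R=np.array(o['eef_rot']); plan((636,345,250),n=1)
P=np.array([576.4,261.1]); q=p[:2]
for i,f in enumerate(np.linspace(7.6,-103.6,17)):
    a=np.radians(f); D=44.5; F=P+70*np.array([np.cos(a),np.sin(a)])+D*np.array([-np.sin(a),np.cos(a)])
    d=np.r_[F-q,0]@R; print(round(f),F.round(),(d[:2]/40).round(2)); q=F
E
```

```text
t 23.27 p [635.3 344.3 246.2] yaw -14.49 gap -0.1 turn/row 0.0
[0.021, 0.012, -0.096]
x 1
8 [640. 314.] [-0.69  0.3 ]
1 [646. 306.] [-0.16  0.2 ]
-6 [651. 298.] [-0.18  0.17]
-13 [655. 288.] [-0.2   0.15]
-20 [657. 279.] [-0.22  0.13]
-27 [659. 269.] [-0.23  0.1 ]
-34 [659. 259.] [-0.24  0.07]
-41 [658. 249.] [-0.25  0.04]
-48 [656. 239.] [-0.25  0.01]
-55 [653. 229.] [-0.25 -0.02]
-62 [649. 220.] [-0.25 -0.05]
-69 [643. 212.] [-0.24 -0.08]
-76 [637. 204.] [-0.23 -0.11]
-83 [629. 197.] [-0.21 -0.13]
-90 [621. 191.] [-0.19 -0.16]
-97 [612. 186.] [-0.17 -0.18]
-104 [603. 183.] [-0.15 -0.2 ]
```

Emit:
step_arm([
  [-0.35, 0.15, -0.08],
  [-0.34, 0.15, 0],
  [-0.16, 0.2, 0],
  [-0.18, 0.17, 0],
  [-0.2, 0.15, 0],
], turn=[0, 0, 0, 0, 0])

```text
time_s: 23.9
tcp_pos: [656.1, 289.6, 252.3]
eef_rot: [[0.249, 0.968, 0.0], [0.968, -0.249, 0.001], [0.001, -0.0, -1.0]]
wrist_force: [-0.0, 2.2, 0.3]
finger_gap: -0.2
grip_force: 0.9
```

Emit:
step_arm([
  [-0.22, 0.13, 0],
  [-0.23, 0.1, 0],
  [-0.24, 0.07, 0],
  [-0.25, 0.04, 0],
  [-0.25, 0.01, 0],
], turn=[0, 0, 0, 0, 0])

```text
time_s: 24.52
tcp_pos: [657.7, 239.1, 252.2]
eef_rot: [[0.25, 0.968, 0.001], [0.968, -0.25, -0.0], [0.0, 0.001, -1.0]]
wrist_force: [1.1, 2.6, 0.4]
finger_gap: -0.1
grip_force: 0.8
```

```bash
python3 - <<'E'
from h import *
plan((656,239,249),n=1)
c=cam("top"); im,d=grab_frame("top"); cv2.imwrite("pics/t2.png",cv2.resize(im[120:240,150:290],None,fx=4,fy=4))
E
```

```text
t 24.52 p [657.7 239.1 252.2] yaw -14.46 gap -0.1 turn/row 0.0
[-0.012, -0.04, 0.08]
x 1
```

View pics/t2.png

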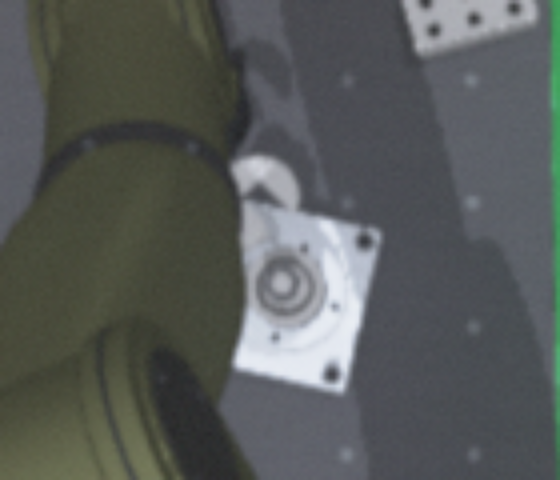

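The disc, at about (265,185) in the crop, is swinging ahead of the fingers with about 2.5 N of push.

Emit:
step_arm([
  [-0.25, -0.03, 0.05],
  [-0.25, -0.05, 0],
  [-0.24, -0.08, 0],
  [-0.23, -0.11, 0],
  [-0.21, -0.13, 0],
], turn=[0, 0, 0, 0, 0])

```text
time_s: 25.2
tcp_pos: [629.9, 197.4, 250.2]
eef_rot: [[0.25, 0.968, 0.0], [0.968, -0.25, -0.0], [-0.0, 0.0, -1.0]]
wrist_force: [1.7, 1.4, 0.6]
finger_gap: 0.3
grip_force: 0.9
```

Emit:
step_arm([
  [-0.18, -0.15, 0],
  [-0.15, -0.15, 0],
  [0, 0, 0],
], turn=[0, 0, 0])

```text
time_s: 25.58
tcp_pos: [614.5, 187.6, 250.0]
eef_rot: [[0.25, 0.968, -0.002], [0.968, -0.25, -0.001], [-0.002, -0.002, -1.0]]
wrist_force: [-0.2, 0.0, 0.3]
finger_gap: -0.2
grip_force: 0.1
```

```bash
python3 - <<'E'
from h import *
plan((603,183,250),n=1)
c=cam("wrist"); im,d=grab_frame("wrist"); W=cloud(d,c)
P=np.array([576.4,261.1]); m=(abs(W[...,2]-85)<3.5)&(np.hypot(W[...,0]-P[0],W[...,1]-P[1])<103)
Q=W[m][:,:2]-P; r=np.hypot(*Q.T); print(m.sum()); q=Q[(r>20)&(r<38)]
print('arm', np.degrees(np.arctan2(*q.mean(0)[::-1])) if len(q) else None)
E
```

```text
t 25.57 p [614.5 187.6 250. ] yaw -14.48 gap -0.2 turn/row 0.0
[-0.183, -0.249, -0.001]
x 1
16355
arm -92.5591296876696
```

Emit:
step_arm([
  [-0.1, -0.12, 0],
  [-0.08, -0.12, 0],
  [0, 0, 0],
], turn=[0, 0, 0])

```text
time_s: 26.0
tcp_pos: [603.7, 183.7, 250.1]
eef_rot: [[0.249, 0.968, -0.001], [0.968, -0.249, -0.0], [-0.0, -0.001, -1.0]]
wrist_force: [0.1, 0.9, 0.2]
finger_gap: -0.1
grip_force: 0.2
```

Emit:
step_arm([
  [0, -0.03, 0],
  [0, -0.03, 0],
  [0, 0, 0],
], turn=[0, 0, 0])

```text
time_s: 26.38
tcp_pos: [602.1, 183.8, 250.1]
eef_rot: [[0.25, 0.968, 0.0], [0.968, -0.25, -0.001], [-0.001, 0.001, -1.0]]
wrist_force: [0.7, -1.9, 0.5]
finger_gap: -0.0
grip_force: 1.1
```

```bash
cat > a.py <<'E'
from h import *
plan((603,183,250),n=1); print(robot.get_obs()['wrist_force'])
c=cam("wrist"); im,d=grab_frame("wrist"); W=cloud(d,c)
P=np.array([576.4,261.1]); m=(abs(W[...,2]-85)<3.5)&(np.hypot(W[...,0]-P[0],W[...,1]-P[1])<103)
Q=W[m][:,:2]-P; r=np.hypot(*Q.T); q=Q[(r>20)&(r<38)]
print(m.sum(),'arm', np.degrees(np.arctan2(*q.mean(0)[::-1])) if len(q) else None)
cv2.imwrite("pics/last.png",im)
E
python3 a.py
```

```text
t 26.38 p [602.1 183.8 250.1] yaw -14.48 gap -0.0 turn/row 0.0
[-0.014, 0.027, 0.002]
x 1
[ 0.69397649 -1.88853588  0.46511247]
17515 arm -101.76673084373262
```

Emit:
step_arm([
  [0, -0.04, 0],
  [0, -0.04, 0],
  [0, 0, 0],
], turn=[0, 0, 0])

```text
time_s: 26.8
tcp_pos: [600.0, 184.3, 250.5]
eef_rot: [[0.25, 0.968, 0.004], [0.968, -0.25, -0.001], [0.0, 0.004, -1.0]]
wrist_force: [4.9, -4.3, -1.0]
finger_gap: -0.1
grip_force: 2.4
```

```bash
python3 a.py
```

```text
t 26.8 p [600.  184.3 250.5] yaw -14.5 gap -0.1 turn/row 0.0
[-0.014, 0.08, 0.012]
x 1
[ 4.9091447  -4.29596111 -1.00505193]
17357 arm -102.70711368039373
```

Emit:
step_arm([
  [0, -0.05, 0],
  [0, 0, 0],
  [0, 0, 0],
], turn=[0, 0, 0])

```text
time_s: 27.22
tcp_pos: [599.2, 184.5, 250.8]
eef_rot: [[0.251, 0.968, 0.007], [0.968, -0.251, -0.001], [0.001, 0.007, -1.0]]
wrist_force: [7.2, -3.7, -2.0]
finger_gap: -0.1
grip_force: 3.4
```

```bash
python3 a.py
```

```text
t 27.23 p [599.2 184.5 250.8] yaw -14.53 gap -0.1 turn/row 0.0
[-0.013, 0.101, 0.019]
x 1
[ 7.20489755 -3.71120787 -1.95181725]
17284 arm -102.81520314927884
```

At its stop: the force rises without further motion. Backing off, then checking.

Emit:
step_arm([
  [0, 0.3, 0],
  [0, 0.6, 0],
  [0, 0.6, -0.3],
  [0, 0.3, -0.9],
  [0, 0, -0.9],
], turn=[0, 0, 0, 0, 0])

```text
time_s: 27.9
tcp_pos: [666.8, 168.0, 334.2]
eef_rot: [[0.25, 0.968, -0.002], [0.968, -0.25, 0.001], [0.0, -0.003, -1.0]]
wrist_force: [0.2, -0.2, -0.1]
finger_gap: -0.3
grip_force: 0.0
```

Emit:
step_arm([
  [-0.9, -0.4, -0.8],
  [-0.9, -0.4, -0.3],
  [0, 0, 0],
  [0, 0, 0],
], turn=[0, 0, 0, 0])

```text
time_s: 28.4
tcp_pos: [617.5, 107.4, 377.7]
eef_rot: [[0.248, 0.969, -0.001], [0.969, -0.248, 0.002], [0.002, -0.002, -1.0]]
wrist_force: [0.2, 0.4, 0.1]
finger_gap: -0.1
grip_force: 0.0
```

```bash
python3 a.py; python3 - <<'E'
from h import *
c=cam("wrist"); im,d=grab_frame("wrist"); W=cloud(d,c)
P=np.array([576.4,261.1]); m=(abs(W[...,2]-84.5)<3.5)&(np.hypot(W[...,0]-P[0],W[...,1]-P[1])<103)
m=cv2.morphologyEx(m.astype(np.uint8),cv2.MORPH_OPEN,np.ones((5,5)))
k=np.vstack(cv2.findContours(m,cv2.RETR_EXTERNAL,cv2.CHAIN_APPROX_NONE)[0])[:,0]
Q=np.array([ray(q,85,c)[:2] for q in k]); s=Q[np.linalg.norm(Q-P,axis=1)>80]; print('disc',circ(s),len(s))
E
```

```text
t 28.4 p [617.5 107.4 377.7] yaw -14.38 gap -0.1 turn/row 0.0
[1.741, -0.821, 3.194]
x 1
[0.17822864 0.4293199  0.06575978]
7058 arm -102.3575414988886
disc (array([559.8869237 , 183.05150708]), np.float64(20.698354351471135)) 144
```

View pics/last.png

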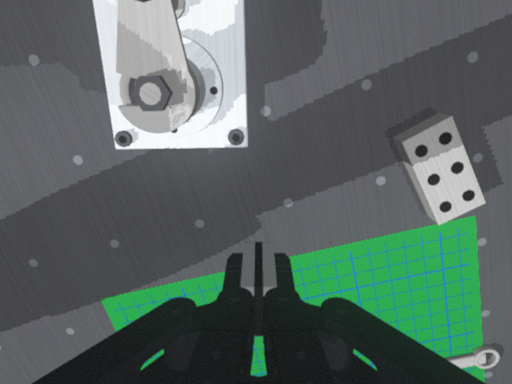

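The C-washer's disc, centred near (157,100), sits round the stud under the nut at (152,93) with its arm in line with the fixture. The fingers are clear.

```bash
python3 -c "
from h import *
print(order.sign_off())"
```

```text
the job is handed in; nothing more can be done
None
```

The job is handed in at about 28 s: the housing is home on the base, the thin spacer is flat on top of it, and the C-washer is pushed to its stop under the nut (the last camera reading put it about 1° from closed), though sign-off returned no verdict.

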